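# Close and pin the clamp chest

## Robot

A 6-joint arm with a two-finger parallel gripper is mounted at the origin on the work surface. World frame = base frame: x ahead of the robot, y to its left, z up, the work surface at z = 0. Lengths are in m, angles in degrees, forces in N, time in s.
With the tool pointing down it reaches from about 0.375 to 0.9 m from the base axis. Payload 3.1 kg.
Tool frame: the origin (TCP) lies on the centre line of the jaws, within the pads' length; the fingertips stand 8 mm ahead of it and the grasp point (between the pads) lies 11 mm behind it; y points along the fingers, x is the direction in which the jaws open and shut, and the axes are right-handed (so a half turn about y gives the same grasp; the last joint's range is limited). The gripper opens to 87 mm and grips with 3 to 60 N. Pads are 19 mm wide; open, the fingers measure 117 mm over their backs; the gripper's body (75 mm by 190 mm) begins 51 mm behind the grasp point.
Start: joints at [60.991, 30.224, 82.088, -0, 67.689, -10.227], TCP at [0.201, 0.592, 0.231] pointing down, gripper open.
Joint ranges: [-176.69, 176.69], [-43.24, 126.21], [12.49, 139.97], [-82, 262], [0, 151.66], [-163.58, 163.58]. Speed limits (degrees/s): [159.86, 159.86, 180, 180, 180, 180].

## Interface

Orientations are given as a 3x3 rotation matrix whose columns are the frame's x, y, z axes.
In Python, from rig import read_state, imaging, job, spotter gives the robot as it stands.
- The arm moves only by the tool apply_moves, never from a script. Its argument "steps" is a list of rows, each an object of numbers: "x", "y", "z": the shift along the world's x, y, z in mm; "spin": the turn about the world's z in rad. In form: [{"x": .., "y": .., "z": .., "spin": ..}, ...]. A call has 1 to 12 rows; each row shifts and turns the pose as measured when the row begins; what a row does not reach is not made up. A row lasts 1/10 s, in which the tool goes at most 50 mm and 8.59 degrees, less where a joint would pass 70% of its speed; a pose out of reach is approached as far as the arm can. A call is refused whole if a number of a shift passes 50 or a number of a turn 0.15, either way. A call with a gripper value outside its range is refused whole. "grip" is the finger opening in mm, from 0 to 87, set as the call begins (left out, the last holds). The fingers move at their own pace and stop on an object; the grip force is fixed at half the most. Time passes only in rows, so rows that do not move let the fingers close. It gives the time, the measured TCP pose, the force and the opening at its end, in the units of the state.
- read_state(): the state, without advancing time (a new reading comes with each control period).
- imaging.capture(name): name is "scene" or "top" or "wrist"; returns the picture (384x512x3 uint8, red, green, blue); there is no depth.
- imaging.camera_params(name): a dict with "fov_y" (degrees; the focal length in pixels is half the picture's height over the tangent of half this angle, whatever the lens; pixels are square), "cx", "cy" (the principal point, pixels), "R" (3x3) and "t" (3): a world point X has camera coordinates R X + t. Camera axes: x right, y down, z forward; pixel columns grow to the right and rows downward; lengths in m; the calibration is good to about 2 mm. A picture is of the moment at which its call begins: read the wrist's pose just before it. camera_params takes no time and is no camera call; for the wrist camera it gives the pose at the moment of the call.
- job.hand_in(): hands the job in, once; it reports no verdict.
Trained networks look in the newest picture that a camera, given by its name, has taken for a name from the list of things; names that differ only in an ending like _2 or _b are one class to them, and where a whole thing is asked for, a point or a joint stands for the part that bears it (a point fixed in the world has none). Each returns a list of dicts, best first, with "score" (0 to 1); they miss things now and then, are a little off and sometimes report something else, mostly with a low value. They report only what shows in the picture. A call takes as long as a camera call. They do not tell look-alikes from the thing itself.
- spotter.cut_out(name, camera): "mask" (384x512 bool, what is visible of it) and "rect" ([left, top, width, height] in pixels, round what is visible of it).
The state is a dict: "time_s": time; "joint_positions": joint angles; "qvel": joint speeds; "tau": joint torques, N m; "position": TCP position; "tcp_rot": TCP orientation; "force": force on the tool from outside, world axes, zero at the start; "moment": the same for the moment, N m; "opening": opening from 0.0 (shut) to 1.0 (fully open).
Only numpy, scipy, OpenCV 4.12 (cv2) and the standard library are available. Lean on these libraries where they do the work, as an engineer would, in place of code of your own. Each camera call takes 0.05 s, during which the arm holds its last target.

## Task

The clamping-kit chest on the bench is standing open: close its lid, then swing the steel hasp over the staple on the front deck until it lies flat, and push the smooth locking pin sideways through the staple's loop above the hasp until the pin's upright block comes up against the side of the hasp. Let go of the pin, and leave the other things on the bench where they lie.

Things in the scene. Friction and masses are not known exactly. Their poses are not given: they have to be found in the camera images.
- chest: wooden chest fixed to the bench, 235 (x) x 260 (y) x 75 mm high; origin at the centre of its underside, front (-x) roughly towards the robot. The front 90 mm of its top is a flat deck (x -117.5 to -27.5, z 75 mm) with the staple; a lid 145 mm deep, 260 mm wide, flush with the deck when shut, covers the rest
- lid (a joint): lid angle in rad: 0 shut, grows as the front edge rises. Wooden board 12 mm thick, hinged along the chest's rear edge; the hinge is stiff, so it stays where it is left, and a push of about 2 N near the front edge moves it
- lid_hinge (a point): middle of the lid's hinge line, at chest x +117.5, y 0, z 63 mm; the line runs along the chest's y. The lid's underside runs straight out from this line, its top 12 mm above that
- lid_edge (a point): middle of the lid's upper front edge, 145 mm from the hinge line along the lid; its axes turn with the lid
- hasp (a joint): hasp angle relative to the lid, rad: 0 flat, towards the front over the deck (its stop), 1.57 square to the lid, more: leaning back over the lid. Steel plate 86 mm long from its hinge, 30 wide, 4 thick, with a 34 x 12 mm slot centred 60 mm from the hinge that drops over the staple; solid from hinge to slot. Stiff, stays where left; a push of about 2 N 30 mm from the hinge moves it
- hasp_hinge (a point): middle of the hasp's hinge line, which runs along the chest's y, 137.5 mm along the lid from the lid's hinge and 3 mm above its top (lid shut: chest x -20, y 0, z 78 mm); the plate's thickness is centred on it; axes turn with the hasp
- hasp_tip (a point): middle of the hasp's free end, 86 mm from its hinge; axes turn with the hasp
- staple (a point): centre of the staple's opening, axes as the chest's, at chest x -80, y 0, z 89 mm (14 above the deck). An upright fixed loop of 6 mm round bar in the chest's x-z plane; opening 15 mm wide along x, from the deck to 23 mm above it (the flat hasp fills the lowest 5); bar's top 29 mm above the deck. The pin passes along the chest's y, from either side
- pin: loose steel locking pin, about 160 g: upright block 26 (its x) x 22 (its y) x 50 mm high standing on the bench, with a smooth level rod 8 mm thick, 55 mm long, tapered at the tip, out of its +x face 14 mm above the underside. Origin: centre of the block's underside. Standing on the deck, the rod is level with the loop's centre
- pin_tip (a point): end of the rod, at pin x 68, y 0, z 14 mm
- pin_shoulder (a point): where the rod leaves the block, at pin x 13, y 0, z 14 mm
- tbolt_a: T-slot bolt lying on the bench, a bystander: dark 30 x 30 x 22 mm block, 12 mm threaded stud, washer and nut, about 115 mm long in all, 30 mm high; origin on the bench about mid-length, its own x along the stud away from the block
- tbolt_b: T-slot bolt lying on the bench, a bystander: dark 30 x 30 x 22 mm block, 12 mm threaded stud, washer and nut, about 115 mm long in all, 30 mm high; origin on the bench about mid-length, its own x along the stud away from the block
- tbolt_c: T-slot bolt lying on the bench, a bystander: dark 30 x 30 x 22 mm block, 12 mm threaded stud, washer and nut, about 115 mm long in all, 30 mm high; origin on the bench about mid-length, its own x along the stud away from the block
- tbolt_d: T-slot bolt lying on the bench, a bystander: dark 30 x 30 x 22 mm block, 12 mm threaded stud, washer and nut, about 115 mm long in all, 30 mm high; origin on the bench about mid-length, its own x along the stud away from the block
- wrench: open-ended spanner 180 mm long lying on the bench, a bystander; origin at its middle underneath
- screwdriver: screwdriver with a black handle lying on the bench, a bystander; origin at its middle underneath
- vblock: small dark steel V-block, 50 x 40 x 48 mm, a bystander; origin at the centre of its underside
There are look-alikes about, which are no part of the job. Leave any pink look-alike of the pin alone.

How it is judged (in metres and radians):
On the way, in this order (a step that is already met when the one before it is completed fails the run):
1. the lid is shut, the hasp not yet over the staple (value of joint lid below 0.035 rad), for 0.2 s.
2. with the lid shut, the hasp lies flat over the staple (value of joint lid below 0.035 rad and value of joint hasp below 0.1 rad), for 0.2 s.
At the end, for the whole second after the job is handed in: Lid shut (within 0.035 rad), hasp flat (within 0.10 rad), pin at rest with its rod through the loop from either side: tip 25 mm or more past the loop's centre, shoulder 7 to 23 mm short of it (block within 8 mm of the hasp), both within 10 mm of the centre in x and height (all of step 2 and ((y of pin_shoulder in the frame of staple between -0.023 and -0.007 m and y of pin_tip in the frame of staple above 0.025 m) or (y of pin_shoulder in the frame of staple between 0.007 and 0.023 m and y of pin_tip in the frame of staple below -0.025 m)) and x of pin_tip in the frame of staple between -0.01 and 0.01 m and z of pin_tip in the frame of staple between -0.01 and 0.01 m and x of pin_shoulder in the frame of staple between -0.01 and 0.01 m and z of pin_shoulder in the frame of staple between -0.01 and 0.01 m and linear speed of pin below 0.02 m/s); the robot touches nothing.
It fails at once if a bystander (T-bolt, spanner, screwdriver or V-block) is moved more than 30 mm (distance of any of tbolt_a, tbolt_b, tbolt_c, tbolt_d, wrench, screwdriver, vblock from where it was at the start of the episode above 0.03 m).
It also fails if it takes over 59 s, if anything falls off the work surface, if the arm or the gripper's body presses on something with over 40 N, if the wrist force passes 120 N, or if a joint passes its speed limit or range.

## Working session

There is one attempt and no reset: what is moved stays moved. The work goes in short steps, Python scripts to look and compute and a tool call to move; the robot and the scene stay as the last step left them, time stands still between calls to the robot, and variables do not carry over. Pictures are saved under pics/ and viewed, and the job is handed in when it is done.

Besides the shell and the picture viewer there is one more tool, called after "Emit:" as name(argument=value, ...), one argument or row to a line, values as JSON. apply_moves: Moves the arm, as the interface text tells. Its arguments: {"type":"object","properties":{"steps":{"type":"array"},"grip":{"type":"number"}},"required":["steps"]}

```bash
mkdir -p pics; ls; python3 - <<'E'
from rig import read_state, imaging
import cv2, numpy as np
for n in ["scene","top","wrist"]:
    im=imaging.capture(n); cv2.imwrite(f"pics/{n}0.png",cv2.cvtColor(im,cv2.COLOR_RGB2BGR))
    p=imaging.camera_params(n); print(n,p)
print(read_state())
E
```

```text
pics
scene {'fov_y': 48.80769098224998, 'cx': 255.58675011044812, 'cy': 183.7836688336781, 'R': array([[-0.006069  ,  0.99989887,  0.01286128],
       [ 0.54003059,  0.01410199, -0.84152724],
       [-0.84162351,  0.00183826, -0.54006156]]), 't': array([ 0.022023  , -0.23103922,  1.75975504])}
top {'fov_y': 53.36077165917712, 'cx': 253.5037013816531, 'cy': 187.03517547147842, 'R': array([[-0.01539226, -0.99984205, -0.00888574],
       [-0.99019391,  0.0164766 , -0.13872467],
       [ 0.13884917,  0.00666332, -0.99029112]]), 't': array([-0.01879135,  0.54991978,  1.50354359])}
wrist {'fov_y': 58.6005993567233, 'cx': 254.5882950821871, 'cy': 189.98492849658484, 'R': array([[ 0.32032573,  0.94730492, -0.00219512],
       [ 0.9141356 , -0.30850022,  0.263028  ],
       [ 0.24849052, -0.08626128, -0.9647857 ]]), 't': array([-0.62328395, -0.03297263,  0.38949203])}
{'time_s': 0.15, 'joint_positions': array([ 6.09918549e+01,  3.02662473e+01,  8.21393038e+01, -4.08662627e-04,
        6.76909565e+01, -1.02271881e+01]), 'qvel': array([ 0.02857228, -0.16626207, -0.17292464, -0.0727835 ,  0.04915137,
        0.03679066]), 'tau': array([ 4.67090176e-04, -4.40431094e+01, -1.76843762e+01,  6.33429084e-02,
        5.52522345e-02, -1.05118629e-04]), 'position': array([0.20091944, 0.59123988, 0.22980284]), 'tcp_rot': array([[ 3.21947805e-01, -8.11039861e-04, -9.46757072e-01],
       [ 9.46755966e-01, -1.47627152e-03,  3.21948693e-01],
       [-1.65878373e-03, -9.99998581e-01,  2.92574452e-04]]), 'force': array([ 0.02807459,  0.11417101, -0.06066048]), 'moment': array([-0.05225868,  0.1032344 , -0.04431244]), 'opening': 1.0002040770530483}
```

View pics/scene0.png

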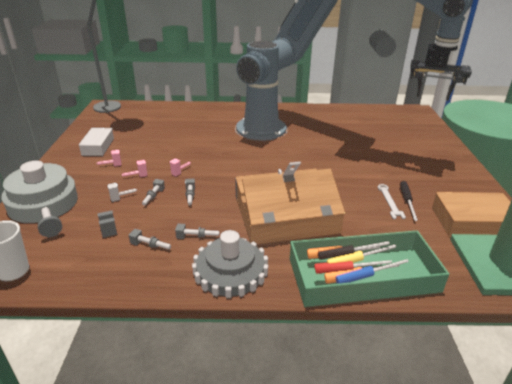

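View pics/top0.png

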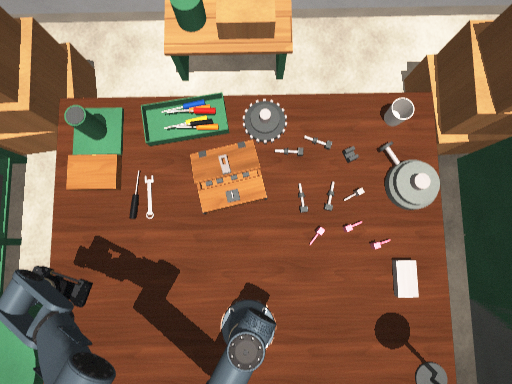

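View pics/wrist0.png

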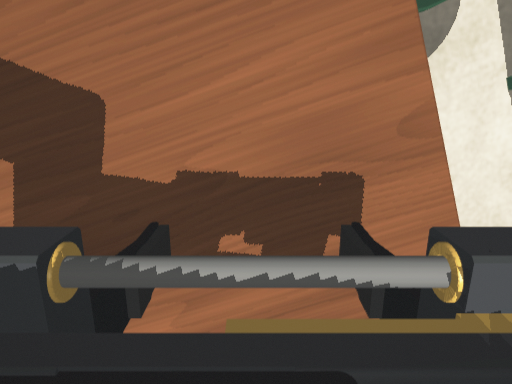

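```bash
cat > h.py <<'E'
import numpy as np, cv2
from rig import read_state, imaging, job, spotter
def K(p):
    f=192/np.tan(np.radians(p['fov_y']/2)); return f,p['cx'],p['cy']
def ray(p,uv):
    f,cx,cy=K(p); d=p['R'].T@np.array([(uv[0]-cx)/f,(uv[1]-cy)/f,1.]); o=-p['R'].T@p['t']; return o,d
def onz(p,uv,z):
    o,d=ray(p,uv); return o+d*(z-o[2])/d[2]
def proj(p,X):
    f,cx,cy=K(p); X=np.atleast_2d(X); c=X@p['R'].T+p['t']; return np.c_[cx+f*c[:,0]/c[:,2],cy+f*c[:,1]/c[:,2]]
def tri(obs):
    A=[];b=[]
    for p,uv in obs:
        o,d=ray(p,uv); d=d/np.linalg.norm(d); M=np.eye(3)-np.outer(d,d); A.append(M); b.append(M@o)
    A=np.vstack(A);b=np.hstack(b); x,*_=np.linalg.lstsq(A,b,rcond=None); return x,np.linalg.norm(A@x-b)
def crop(im,r,s,name):
    l,t,w,h=r; c=cv2.resize(im[t:t+h,l:l+w],None,fx=s,fy=s,interpolation=cv2.INTER_CUBIC)
    cv2.imwrite(name,cv2.cvtColor(c,cv2.COLOR_RGB2BGR))
def load(n): return cv2.cvtColor(cv2.imread(n),cv2.COLOR_BGR2RGB)
E
python3 - <<'E'
from h import *
a=load('pics/top0.png'); crop(a,(180,130,100,90),8,'pics/top_chest.png'); crop(a,(270,120,130,140),4,'pics/top_pins.png')
a=load('pics/scene0.png'); crop(a,(225,150,130,95),6,'pics/sc_chest.png')
crop(a,(85,140,160,115),5,'pics/sc_pins.png')
E
```

```text
(no output)
```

View pics/top_chest.png

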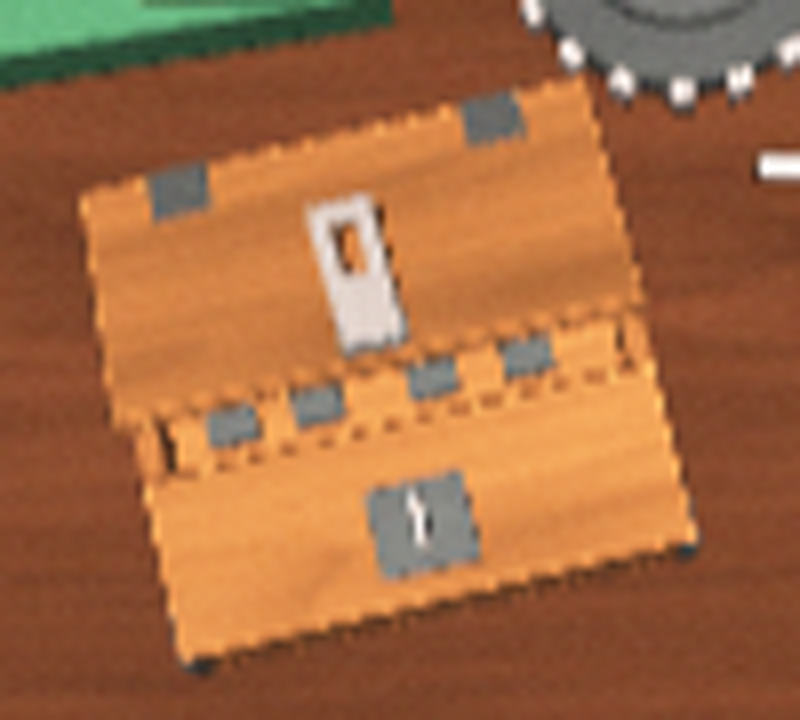

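View pics/sc_chest.png

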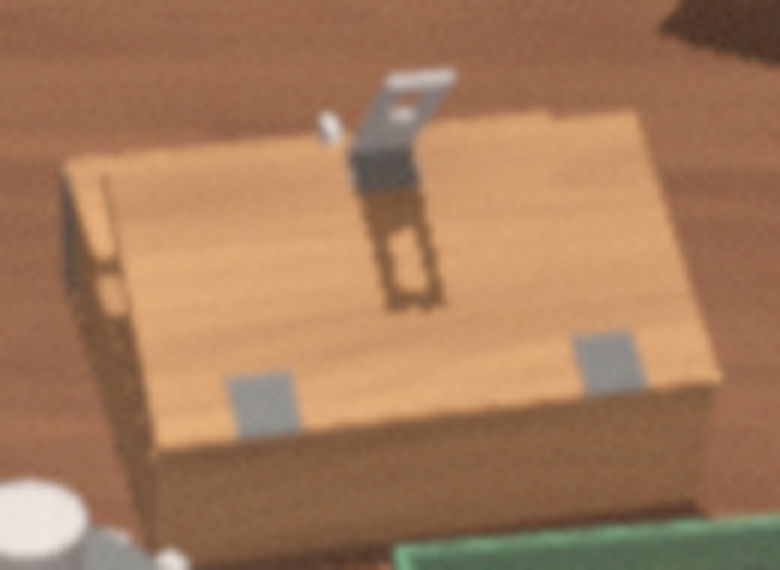

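View pics/top_pins.png

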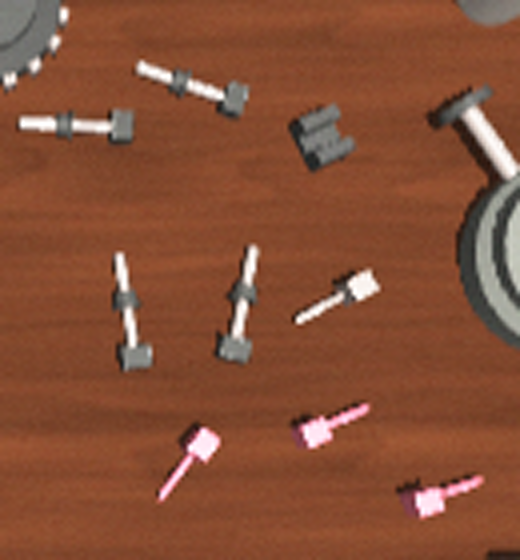

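View pics/sc_pins.png

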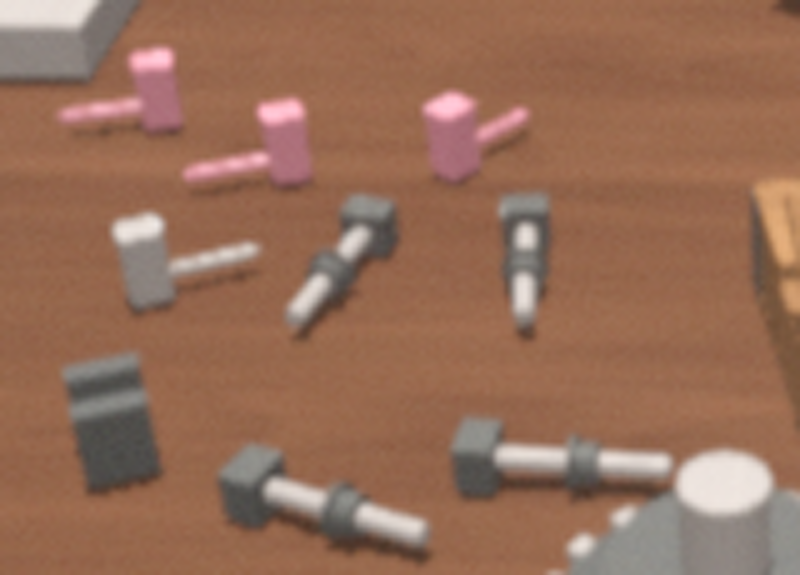

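```bash
cat > fit.py <<'E'
from h import *
from scipy.optimize import least_squares
pt=imaging.camera_params('top'); ps=imaging.camera_params('scene')
def T(px): return (180+px[0]/8,130+px[1]/8)
def S(px): return (225+px[0]/6,150+px[1]/6)
def lidp(d,y,h,a): # along lid d, height above underside h
    return np.array([0.1175-d*np.cos(a)+h*np.sin(a), y, 0.063+d*np.sin(a)+h*np.cos(a)])
def haspp(r,y,h,a,b):
    hx=lidp(0.1375,y,0.015,a); t=a-b  # direction: at b=0 along lid forward
    ang=a+b
    dirv=np.array([-np.cos(ang),0,np.sin(ang)]); n=np.array([np.sin(ang),0,np.cos(ang)])
    return hx+r*dirv+h*n
def W(q,X):
    c,s=np.cos(q[2]),np.sin(q[2]); return np.array([q[0]+c*X[0]-s*X[1],q[1]+s*X[0]+c*X[1],X[2]])
obs=[(pt,T((180,660)),lambda q:(-.1175,.13,.075)),(pt,T((695,545)),lambda q:(-.1175,-.13,.075)),
(pt,T((115,420)),lambda q:lidp(.145,.13,.012,q[3])),(pt,T((640,300)),lambda q:lidp(.145,-.13,.012,q[3])),
(pt,T((82,197)),lambda q:lidp(0,.13,.012,q[3])),(pt,T((588,80)),lambda q:lidp(0,-.13,.012,q[3])),
(ps,S((155,450)),lambda q:lidp(0,-.13,.012,q[3])),(ps,S((718,380)),lambda q:lidp(0,.13,.012,q[3])),
(pt,T((308,210)),lambda q:haspp(.086,.015,.0,q[3],q[4])),(pt,T((370,195)),lambda q:haspp(.086,-.015,0,q[3],q[4])),
(ps,S((455,72)),lambda q:haspp(.086,.015,0,q[3],q[4])),(ps,S((388,76)),lambda q:haspp(.086,-.015,0,q[3],q[4])),
]
def res(q): return np.concatenate([proj(p,W(q,f(q)))[0]-uv for p,uv,f in obs])
if __name__=='__main__':
    r=least_squares(res,[0.6,0.05,-.2,.5,1.8],loss='soft_l1'); print(r.x,np.round(r.fun.reshape(-1,2),1).tolist())
    q=r.x; np.save('q.npy',q)
    for n,X in [('lid edge',lidp(.145,0,.012,q[3])),('hh',haspp(0,0,0,q[3],q[4])),('tip',haspp(.086,0,0,q[3],q[4])),('staple',(-.08,0,.089))]: print(n,W(q,X))
    print('stapletop px',(proj(ps,W(q,(-.08,0,.104)))[0]-[225,150])*6,(proj(pt,W(q,(-.08,0,.104)))[0]-[180,130])*8)
    for X in [lidp(.145,-.13,.012,q[3]),lidp(.145,.13,.012,q[3]),(-.1175,-.13,.075),(-.1175,.13,.075)]:
        print('sc',(proj(ps,W(q,X))[0]-[225,150])*6)
E
python3 fit.py
```

```text
[0.58866661 0.07083953 0.20880639 0.48135711 1.77089996] [[-0.2, 0.1], [0.3, -0.3], [-0.6, -0.0], [0.9, -0.2], [-0.2, -0.6], [0.0, -0.2], [0.0, -1.2], [0.4, -0.6], [-0.2, -0.0], [0.2, 0.0], [-0.2, -0.1], [-0.1, 0.2]]
lid edge [0.58331788 0.06970616 0.14076887]
hh [0.59118002 0.0713721  0.13995561]
tip [0.64417714 0.08260192 0.2067478 ]
staple [0.51040429 0.05425614 0.089     ]
stapletop px [332.01410486 118.68588631] [418.1071917  520.63555354]
sc [102.49841763 157.6748994 ]
sc [637.36287187 106.07985743]
sc [ 64.68460566 153.95116801]
sc [549.99497144 107.38773302]
```

```bash
cat > pin.py <<'E'
from fit import *
# pin observations  top crop4 (270,120); scene crop5 (85,140)
A=lambda a:(270+a[0]/4,120+a[1]/4); B=lambda a:(85+a[0]/5,140+a[1]/5)
print('top centre tri',tri([(pt,A((362,285))),(ps,B((139,229)))]))
print('tip tri',tri([(pt,A((297,321))),(ps,B((258,249)))]))
b=onz(pt,A((362,285)),.05); t=onz(pt,A((297,321)),.014)
print(b,t,np.linalg.norm((t-b)[:2]),np.degrees(np.arctan2(t[1]-b[1],t[0]-b[0])))
p=imaging.camera_params('wrist'); s=read_state(); o=-p['R'].T@p['t']
print('cam in tool',s['tcp_rot'].T@(o-s['position']),'fwd',s['tcp_rot'].T@p['R'][2])
for m in spotter.cut_out('pin','top'): print(m['score'],m['rect'])
for m in spotter.cut_out('pin','scene'): print(m['score'],m['rect'])
E
python3 pin.py
```

```text
top centre tri (array([ 0.52428195, -0.45522906,  0.04690152]), np.float64(0.00041783897986836496))
tip tri (array([ 0.49255987, -0.3958738 ,  0.01237636]), np.float64(0.0006794964973006825))
[ 0.52382967 -0.45407724  0.05      ] [ 0.49248517 -0.39598541  0.014     ] 0.06600862275538044 118.34989098884185
cam in tool [-0.00069608 -0.15325615  0.07162278] fwd [-6.70288145e-05  9.64710144e-01 -2.63314135e-01]
0.65 [369.4, 241.3, 10.9, 10.0]
0.38 [344.5, 229.2, 7.3, 1.5]
0.28 [189.3, 141.6, 70.0, 42.3]
0.61 [108.2, 182.5, 25.1, 18.6]
0.58 [171.8, 157.1, 20.1, 18.9]
0.56 [113.6, 148.4, 8.1, 17.5]
0.42 [122.1, 157.6, 24.1, 18.2]
```

Emit:
apply_moves(
  steps=[
    {"x": 31, "y": -35, "z": 3, "spin": -0.09},
    {"x": 31, "y": -35, "z": 3, "spin": -0.09},
    {"x": 31, "y": -35, "z": 3, "spin": -0.09},
    {"x": 31, "y": -35, "z": 3, "spin": -0.09},
    {"x": 31, "y": -35, "z": 3, "spin": -0.09},
    {"x": 31, "y": -35, "z": 0, "spin": -0.09},
    {"x": 31, "y": -35, "z": 0, "spin": -0.09},
    {"x": 31, "y": -35, "z": 0, "spin": -0.09},
    {"x": 31, "y": -35, "z": 0, "spin": -0.09},
    {"x": 31, "y": -35, "z": 0, "spin": -0.09},
    {"x": 31, "y": -35, "z": 0, "spin": -0.09},
    {"x": 31, "y": -35, "z": 0, "spin": -0.04},
  ],
  grip=0,
)

```text
time_s: 1.45
position: [0.5798, 0.1591, 0.2455]
tcp_rot: [[0.983, 0.003, -0.181], [0.181, 0.003, 0.983], [0.004, -1.0, 0.002]]
force: [0.9, 0.5, -0.1]
opening: 0.029
```

Emit:
apply_moves(
  steps=[
    {"x": -3, "y": 14, "z": 0, "spin": 0.025},
    {"x": 0, "y": 0, "z": -30},
    {"x": 0, "y": 0, "z": -30},
    {"z": -20},
    {"z": -10},
    {},
  ],
)

```text
invalid input at $.steps[1]: expected keys x, y, z, spin
```

```bash
python3 - <<'E'
from h import *
for n in ['wrist','scene']:
    a=imaging.capture(n); crop(a,(0,0,512,384),1,f'pics/{n}1.png')
a=load('pics/scene1.png'); crop(a,(225,100,160,130),5,'pics/sc1c.png')
s=read_state(); print(s['position'],s['force'])
E
```

```text
[0.58362896 0.15572977 0.24556021] [-0.9225204   0.34693576  0.38882367]
```

View pics/sc1c.png

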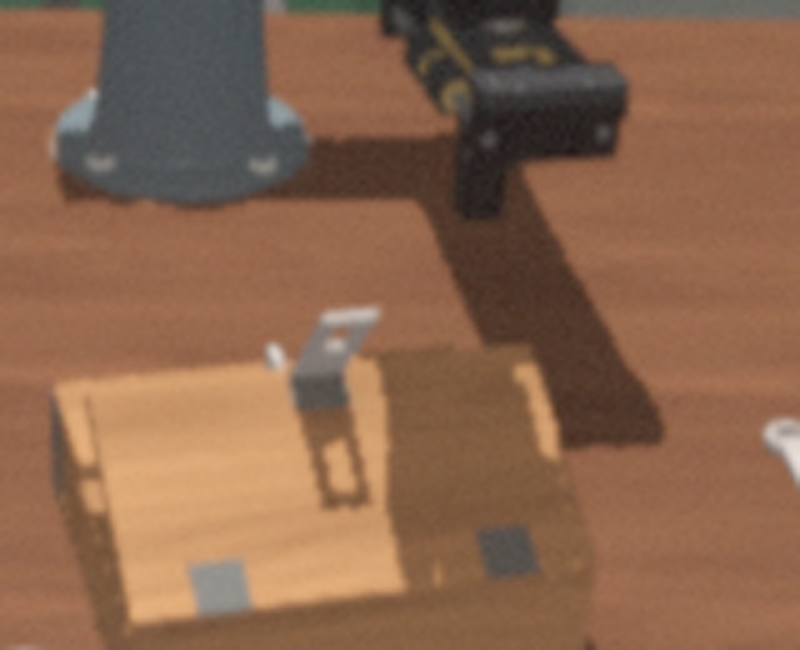

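View pics/wrist1.png

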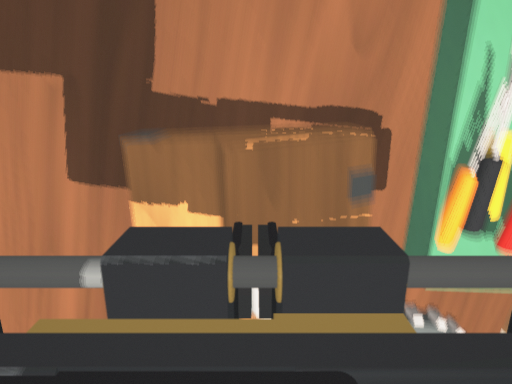

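The scene view shows the closed gripper (finger at about crop (480,210)) above the lid's +y side, with the hasp standing clear at crop (335,345). I correct the position and go down to the lid.

Emit:
apply_moves(
  steps=[
    {"x": -7, "y": 18, "z": 0, "spin": 0.025},
    {"x": 0, "y": 0, "z": -30, "spin": 0},
    {"x": 0, "y": 0, "z": -30, "spin": 0},
    {"x": 0, "y": 0, "z": -20, "spin": 0},
    {"x": 0, "y": 0, "z": -10, "spin": 0},
    {"x": 0, "y": 0, "z": 0, "spin": 0},
  ],
)

```text
time_s: 2.15
position: [0.5705, 0.1836, 0.1539]
tcp_rot: [[0.977, 0.007, -0.213], [0.213, 0.005, 0.977], [0.008, -1.0, 0.004]]
force: [-0.8, 0.8, 0.0]
opening: 0.005
```

Emit:
apply_moves(
  steps=[
    {"x": 4, "y": -6, "z": -6, "spin": 0},
    {"x": 0, "y": 0, "z": -6, "spin": 0},
    {"x": 0, "y": 0, "z": -6, "spin": 0},
    {"x": 0, "y": 0, "z": -6, "spin": 0},
    {"x": 0, "y": 0, "z": -6, "spin": 0},
    {"x": 0, "y": 0, "z": -6, "spin": 0},
    {"x": 0, "y": 0, "z": -6, "spin": 0},
    {"x": 0, "y": 0, "z": -6, "spin": 0},
    {"x": 0, "y": 0, "z": -6, "spin": 0},
    {"x": 0, "y": 0, "z": 0, "spin": 0},
  ],
)

```text
time_s: 3.15
position: [0.5762, 0.1791, 0.0997]
tcp_rot: [[0.977, 0.013, -0.215], [0.215, 0.006, 0.977], [0.014, -1.0, 0.003]]
force: [-0.1, -0.2, 0.6]
opening: 0.004
```

Emit:
apply_moves(
  steps=[
    {"x": 0, "y": 0, "z": -4, "spin": 0},
    {"x": 0, "y": 0, "z": -4, "spin": 0},
    {"x": 0, "y": 0, "z": -4, "spin": 0},
    {"x": 0, "y": 0, "z": -3, "spin": 0},
    {"x": 0, "y": 0, "z": 0, "spin": 0},
  ],
)

```text
time_s: 3.65
position: [0.5754, 0.179, 0.0834]
tcp_rot: [[0.976, 0.011, -0.215], [0.215, 0.006, 0.977], [0.012, -1.0, 0.003]]
force: [-1.2, -0.8, 3.9]
opening: 0.008
```

```bash
python3 - <<'E'
from h import *
for n in ['top','scene']:
    a=imaging.capture(n); crop(a,(0,0,512,384),1,f'pics/{n}2.png')
a=load('pics/scene2.png'); crop(a,(225,110,150,120),5,'pics/sc2c.png')
s=read_state(); print(s['position'],s['force'])
E
```

```text
[0.57552225 0.17898857 0.08346803] [-0.02055479 -0.33273812  0.50879076]
```

View pics/sc2c.png

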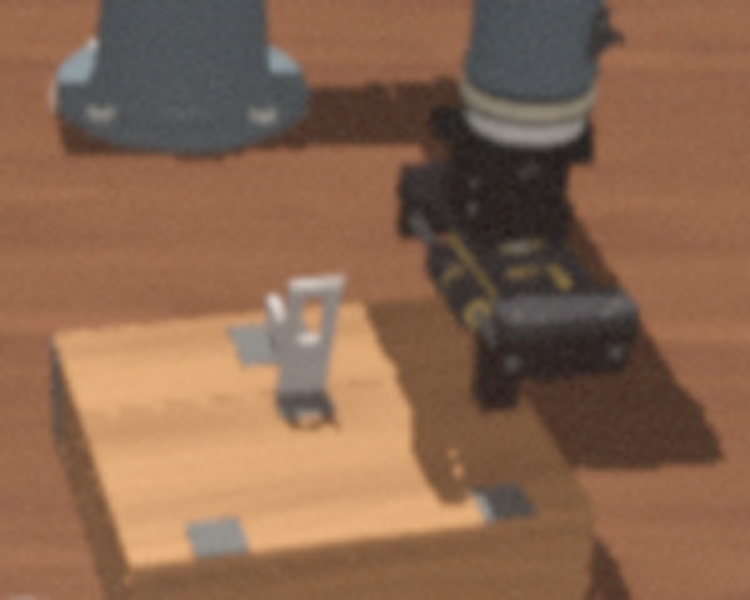

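The lid now looks nearly flush with the deck (seam at about crop (250,385)), and the hasp is still upright at (310,340). I press a bit more to find the stop.

Emit:
apply_moves(
  steps=[
    {"x": 0, "y": 0, "z": -2, "spin": 0},
    {"x": 0, "y": 0, "z": -2, "spin": 0},
    {"x": 0, "y": 0, "z": -2, "spin": 0},
  ],
)

```text
time_s: 4.05
position: [0.5755, 0.179, 0.0833]
tcp_rot: [[0.976, 0.013, -0.216], [0.216, 0.006, 0.976], [0.014, -1.0, 0.003]]
force: [-4.4, -0.2, 12.4]
opening: 0.004
```

Emit:
apply_moves(
  steps=[
    {"x": 0, "y": 0, "z": 40, "spin": 0},
    {"x": 10, "y": -10, "z": 40, "spin": 0},
    {"x": 20, "y": -30, "z": 15, "spin": 0},
    {"x": 15, "y": -30, "z": 0, "spin": 0},
    {"x": 5, "y": -20, "z": 0, "spin": 0},
    {"x": 0, "y": 0, "z": 0, "spin": 0},
  ],
)

```text
time_s: 4.65
position: [0.6289, 0.0871, 0.1829]
tcp_rot: [[0.976, 0.021, -0.219], [0.219, 0.005, 0.976], [0.021, -1.0, 0.0]]
force: [-0.5, -0.1, -0.6]
opening: 0.004
```

```bash
cat > cf.py <<'E'
from h import *
q=np.load('q.npy')
def c2(X):
    c,s=np.cos(q[2]),np.sin(q[2]); d=np.array(X[:2])-q[:2]; return np.round(np.array([c*d[0]+s*d[1],-s*d[0]+c*d[1],X[2]])*1000,1)
E
python3 - <<'E'
from cf import *
for n in ['top','scene']:
    a=imaging.capture(n); crop(a,(0,0,512,384),1,f'pics/{n}3.png')
a=load('pics/scene3.png'); crop(a,(225,90,150,120),5,'pics/sc3c.png')
s=read_state(); print(s['position'],s['force'],c2(s['position']))
E
```

```text
[0.62731097 0.08949392 0.18230002] [-0.22659644  0.74213954 -0.17040906] [ 41.7  10.2 182.3]
```

View pics/sc3c.png

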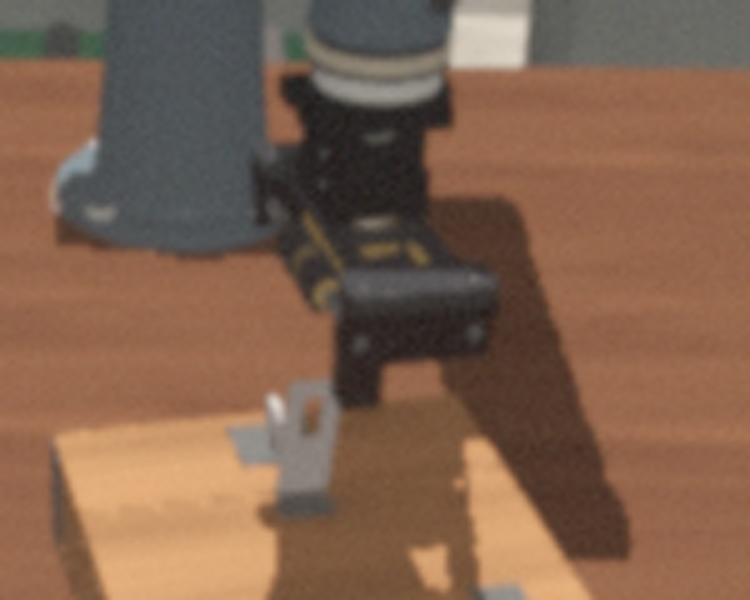

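The fingers (crop (360,380)) are behind the upright hasp (310,440). I centre on it, lower, then push it forward.

Emit:
apply_moves(
  steps=[
    {"x": 1, "y": -10, "z": -20, "spin": -0.01},
    {"x": 0, "y": 0, "z": -25, "spin": 0},
    {"x": 0, "y": 0, "z": -12, "spin": 0},
    {"x": 0, "y": 0, "z": 0, "spin": 0},
    {"x": -10, "y": -2, "z": 0, "spin": 0},
    {"x": -10, "y": -2, "z": 0, "spin": 0},
    {"x": -10, "y": -2, "z": 0, "spin": 0},
    {"x": 0, "y": 0, "z": 0, "spin": 0},
  ],
)

```text
time_s: 5.55
position: [0.5938, 0.0803, 0.1251]
tcp_rot: [[0.976, 0.019, -0.218], [0.218, 0.008, 0.976], [0.021, -1.0, 0.004]]
force: [-0.3, -0.0, 0.0]
opening: 0.008
```

```bash
python3 - <<'E'
from cf import *
a=imaging.capture('scene'); crop(a,(225,110,150,120),5,'pics/sc4c.png')
s=read_state(); print(s['position'],s['force'],c2(s['position']))
E
```

```text
[0.59481795 0.08035876 0.12535172] [ 0.46855317 -0.00066428  0.32935292] [  8.    8.  125.4]
```

View pics/sc4c.png

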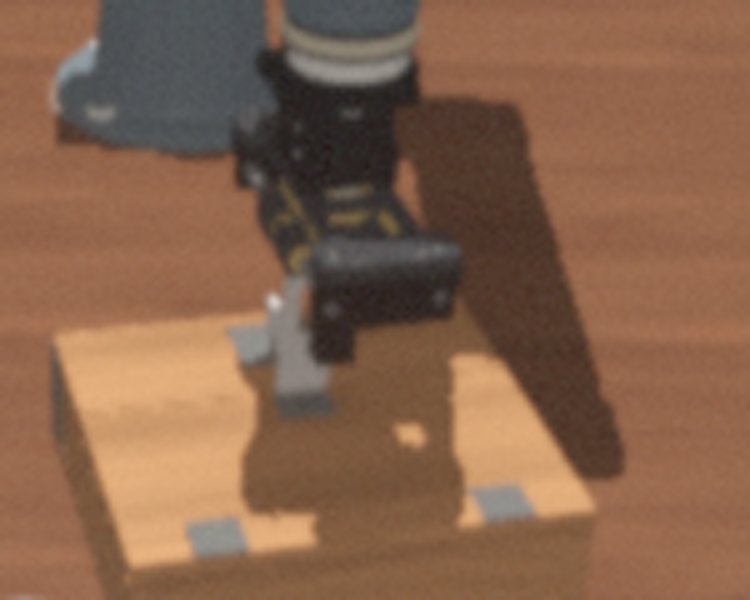

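Emit:
apply_moves(
  steps=[
    {"x": 2, "y": -8, "z": 0, "spin": -0.005},
    {"x": -6, "y": -2, "z": 0, "spin": 0},
    {"x": -8, "y": -2, "z": -1, "spin": 0},
    {"x": -8, "y": -2, "z": -2, "spin": 0},
    {"x": -8, "y": -2, "z": -3, "spin": 0},
    {"x": -6, "y": -1, "z": -3, "spin": 0},
    {"x": 0, "y": 0, "z": 0, "spin": 0},
  ],
)

```text
time_s: 6.3
position: [0.5602, 0.0611, 0.1175]
tcp_rot: [[0.977, 0.027, -0.211], [0.211, 0.008, 0.977], [0.028, -1.0, 0.002]]
force: [-0.1, 0.8, 0.9]
opening: 0.006
```

```bash
python3 - <<'E'
from cf import *
a=imaging.capture('scene'); crop(a,(225,110,150,120),5,'pics/sc5c.png')
a=imaging.capture('wrist'); crop(a,(0,0,512,384),1,'pics/w5.png')
s=read_state(); print(s['position'],s['force'],c2(s['position']))
E
```

```text
[0.56114699 0.06118571 0.11780504] [-0.06882553  1.01000768  0.0772037 ] [-28.9  -3.7 117.8]
```

View pics/sc5c.png

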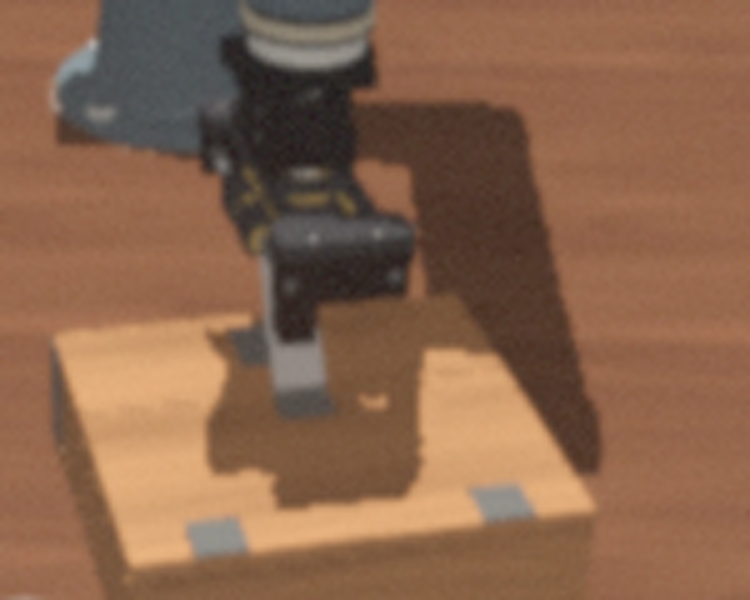

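View pics/w5.png

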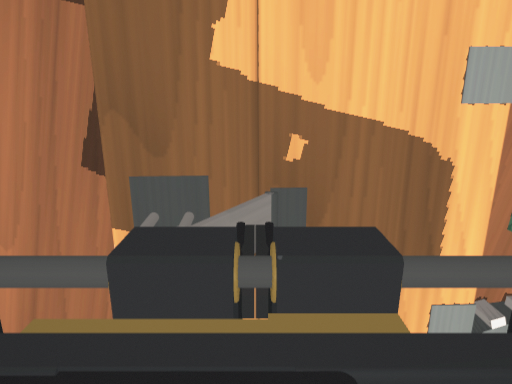

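The wrist view shows the plate swung forward from its hinge (290,205) toward the staple (165,225). I continue forward and down.

Emit:
apply_moves(
  steps=[
    {"x": -6, "y": 1, "z": -4, "spin": 0},
    {"x": -6, "y": -1, "z": -5, "spin": 0},
    {"x": -3, "y": -1, "z": -5, "spin": 0},
    {"x": 0, "y": 0, "z": -5, "spin": 0},
    {"x": 0, "y": 0, "z": -5, "spin": 0},
    {"x": 0, "y": 0, "z": 0, "spin": 0},
  ],
)

```text
time_s: 7.0
position: [0.5449, 0.0604, 0.0915]
tcp_rot: [[0.977, 0.027, -0.212], [0.212, 0.008, 0.977], [0.028, -1.0, 0.002]]
force: [0.6, 0.7, -0.9]
opening: 0.006
```

```bash
python3 - <<'E'
from cf import *
a=imaging.capture('wrist'); crop(a,(0,0,512,384),1,'pics/w6.png')
s=read_state(); print(s['position'],s['force'],c2(s['position']))
E
```

```text
[0.54501127 0.06038328 0.09169228] [-0.5600754   0.3159535   0.09114357] [-44.9  -1.2  91.7]
```

View pics/w6.png

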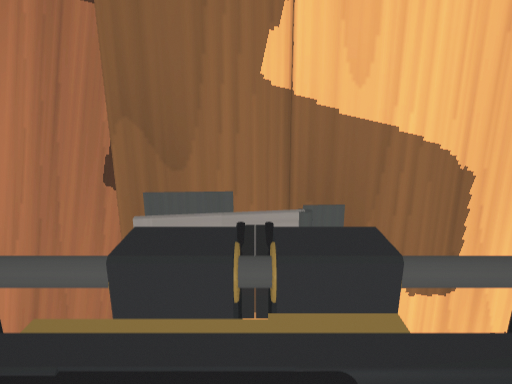

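The plate is almost flat, its edge running from (135,220) to (305,212). I press to the stop.

Emit:
apply_moves(
  steps=[
    {"x": 0, "y": 0, "z": -3, "spin": 0},
    {"x": 0, "y": 0, "z": -3, "spin": 0},
    {"x": 0, "y": 0, "z": -3, "spin": 0},
    {"x": 0, "y": 0, "z": -2, "spin": 0},
    {"x": 0, "y": 0, "z": -2, "spin": 0},
  ],
)

```text
time_s: 7.55
position: [0.5452, 0.0604, 0.0882]
tcp_rot: [[0.976, 0.03, -0.214], [0.214, 0.007, 0.977], [0.031, -1.0, 0.0]]
force: [-2.4, -0.6, 11.3]
opening: 0.008
```

Emit:
apply_moves(
  steps=[
    {"x": 0, "y": 0, "z": 0, "spin": 0},
    {"x": 0, "y": 0, "z": 35, "spin": 0},
    {"x": 0, "y": 0, "z": 45, "spin": 0},
    {"x": 0, "y": -20, "z": 45, "spin": 0},
    {"x": 0, "y": -30, "z": 20, "spin": 0},
    {"x": 0, "y": -20, "z": 0, "spin": 0},
    {"x": 0, "y": 0, "z": 0, "spin": 0},
    {"x": 0, "y": 0, "z": 0, "spin": 0},
  ],
  grip=70,
)

```text
time_s: 8.35
position: [0.5447, -0.0109, 0.2388]
tcp_rot: [[0.976, 0.031, -0.215], [0.215, 0.006, 0.977], [0.032, -1.0, -0.001]]
force: [-0.6, 0.4, 0.5]
opening: 0.654
```

```bash
python3 - <<'E'
from cf import *
import pickle
p=imaging.camera_params('wrist')
a=imaging.capture('wrist'); crop(a,(0,0,512,384),1,'pics/w7.png'); pickle.dump(p,open('w7.pkl','wb'))
a=imaging.capture('top'); crop(a,(180,130,100,90),8,'pics/t7c.png')
s=read_state(); print(s['position'],s['force'],c2(s['position']))
print(proj(p,[.5104,.0543,.104]))
E
```

```text
[ 0.54435674 -0.0103677   0.23816055] [-0.11711231  0.39044638  0.02315513] [-60.2 -70.3 238.2]
[[225.59105578  96.35546767]]
```

View pics/w7.png

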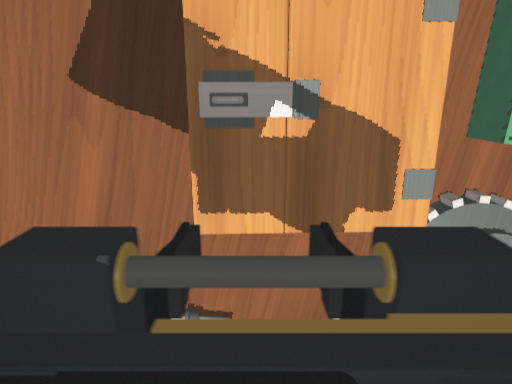

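View pics/t7c.png

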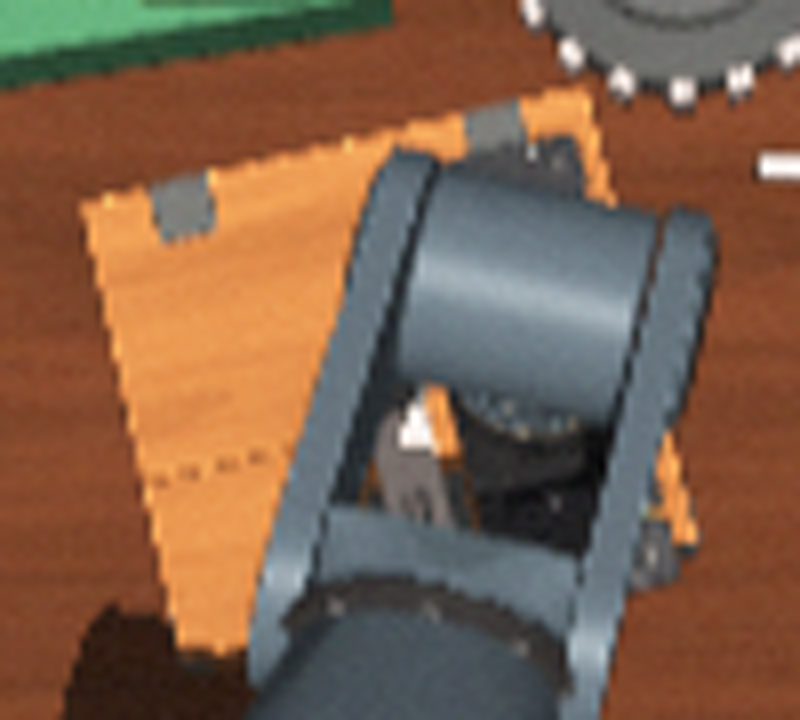

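The wrist view shows the hasp flat (200–300, 82–118) with the staple bar at (228,99) standing in its slot. Next I go to the steel pin.

Emit:
apply_moves(
  steps=[
    {"x": 0, "y": -30, "z": 0, "spin": 0.02},
    {"x": -2, "y": -45, "z": 0, "spin": 0.03},
    {"x": -2, "y": -45, "z": 0, "spin": 0.03},
    {"x": -2, "y": -45, "z": 0, "spin": 0.03},
    {"x": -2, "y": -45, "z": 0, "spin": 0.03},
    {"x": -2, "y": -45, "z": 0, "spin": 0.03},
    {"x": -2, "y": -45, "z": 0, "spin": 0.03},
    {"x": -2, "y": -45, "z": 0, "spin": 0.03},
    {"x": -2, "y": -45, "z": 0, "spin": 0.03},
    {"x": -2, "y": -30, "z": 0, "spin": 0.01},
    {"x": 0, "y": -10, "z": 0, "spin": 0},
    {"x": 0, "y": 0, "z": 0, "spin": 0},
  ],
)

```text
time_s: 9.65
position: [0.5233, -0.4392, 0.2239]
tcp_rot: [[0.868, 0.007, -0.496], [0.495, 0.032, 0.868], [0.022, -0.999, 0.025]]
force: [-0.3, 0.8, -0.5]
opening: 0.803
```

```bash
cat > snap.py <<'E'
from cf import *
import pickle,sys
n=sys.argv[1]
p=imaging.camera_params('wrist')
a=imaging.capture('wrist'); crop(a,(0,0,512,384),1,f'pics/{n}.png'); pickle.dump(p,open(n+'.pkl','wb'))
s=read_state(); print(s['position'],s['force'],c2(s['position']),s['opening']); print(s['tcp_rot'][:,0], np.degrees(np.arctan2(s['tcp_rot'][1,0],s['tcp_rot'][0,0])),s['joint_positions'].round(1))
print('block top,tip',proj(p,[[.524,-.4545,.05],[.4926,-.396,.014]]))
E
python3 snap.py w8
```

```text
[ 0.52323592 -0.43806287  0.22381896] [-0.62919673 -0.11763038 -0.42851498] [-169.5 -484.3  223.8] 0.8036748678403368
[0.86797356 0.49613828 0.02164983] 29.752513557631865 [-50.   35.6  72.7   1.6  73.  -80.2]
block top,tip [[244.09591166 189.80776745]
 [245.66086031 119.91714975]]
```

View pics/w8.png

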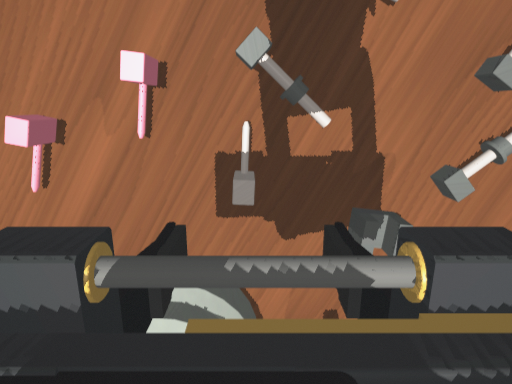

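The block top is at about (244,188) and the rod tip at (246,123), both within 3 px of prediction. I take a second view from lower down.

Emit:
apply_moves(
  steps=[
    {"x": 0, "y": -8, "z": -30, "spin": -0.01},
    {"x": 0, "y": -7, "z": -30, "spin": -0.01},
    {"x": 0, "y": 0, "z": -25, "spin": 0},
    {"x": 0, "y": 0, "z": -5, "spin": 0},
    {"x": 0, "y": 0, "z": 0, "spin": 0},
  ],
)

```text
time_s: 10.2
position: [0.5269, -0.4404, 0.1329]
tcp_rot: [[0.873, 0.006, -0.487], [0.487, 0.039, 0.873], [0.024, -0.999, 0.031]]
force: [0.5, -0.5, 1.1]
opening: 0.805
```

```bash
python3 snap.py w9
```

```text
[ 0.52691174 -0.44021017  0.13323292] [0.11725868 0.32200546 0.19971901] [-166.4 -487.1  133.2] 0.8038783217903231
[0.87320639 0.48675425 0.02410196] 29.136747888246763 [-49.9  41.6  76.2   1.9  63.7 -79.9]
block top,tip [[239.46458785 216.81759058]
 [240.95598471 122.08190326]]
```

View pics/w9.png

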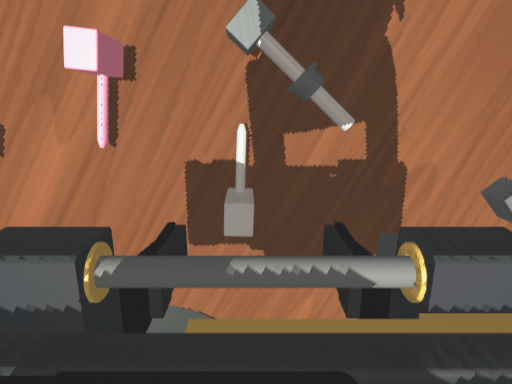

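Emit:
apply_moves(
  steps=[
    {"x": -3, "y": -15, "z": -5, "spin": -0.015},
    {"x": 0, "y": 0, "z": 0, "spin": 0},
    {"x": 0, "y": 0, "z": -30, "spin": 0},
    {"x": 0, "y": 0, "z": -30, "spin": 0},
    {"x": 0, "y": 0, "z": -15, "spin": 0},
    {"x": 0, "y": 0, "z": 0, "spin": 0},
  ],
)

```text
time_s: 10.85
position: [0.528, -0.4612, 0.0605]
tcp_rot: [[0.881, 0.018, -0.473], [0.473, 0.025, 0.881], [0.028, -1.0, 0.013]]
force: [-0.5, 0.6, -0.2]
opening: 0.805
```

```bash
python3 snap.py w10
```

```text
[ 0.52846605 -0.46182481  0.06158961] [ 0.22337627 -0.27247119 -0.46058076] [-169.3 -508.6   61.6] 0.8060589491811075
[0.8807693  0.47271105 0.02810163] 28.222564649838787 [-51.   47.3  76.7   2.   56.3 -80.4]
block top,tip [[254.08199265 225.39667644]
 [252.55059781  92.08007846]]
```

View pics/w10.png

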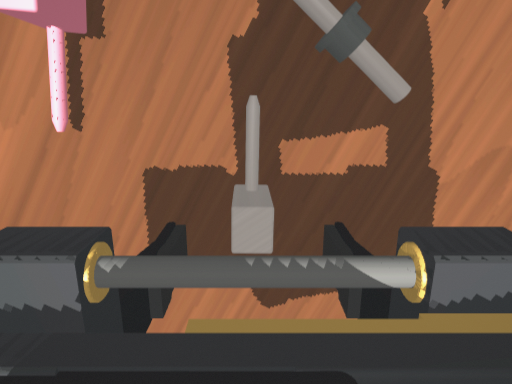

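Emit:
apply_moves(
  steps=[
    {"x": -3, "y": 6, "z": -10, "spin": 0},
    {"x": 0, "y": 0, "z": -12, "spin": 0},
    {"x": 0, "y": 0, "z": -6, "spin": 0},
    {"x": 0, "y": 0, "z": 0, "spin": 0},
  ],
)

```text
time_s: 11.3
position: [0.5269, -0.4573, 0.0356]
tcp_rot: [[0.881, 0.024, -0.473], [0.473, 0.018, 0.881], [0.03, -1.0, 0.005]]
force: [0.6, 0.4, -0.4]
opening: 0.805
```

```bash
python3 snap.py w11
```

```text
[ 0.52709274 -0.45753705  0.03603433] [-0.11739645 -0.35562844  0.11172906] [-169.8 -504.1   36. ] 0.8083950135916892
[0.88068333 0.47277525 0.02967214] 28.228137742603295 [-50.8  48.9  78.1   2.1  52.8 -80.4]
block top,tip [[253.541658   253.87914305]
 [251.74539531  98.80297573]]
```

Emit:
apply_moves(
  steps=[
    {"x": -1, "y": 2, "z": -7, "spin": 0},
    {"x": 0, "y": 0, "z": -3, "spin": 0},
    {"x": 0, "y": 0, "z": 0, "spin": 0},
  ],
)

```text
time_s: 11.65
position: [0.5266, -0.456, 0.0261]
tcp_rot: [[0.881, 0.026, -0.473], [0.473, 0.016, 0.881], [0.03, -1.0, 0.002]]
force: [-0.4, -0.3, -0.3]
opening: 0.803
```

Emit:
apply_moves(
  steps=[
    {"x": 0, "y": 0, "z": 0, "spin": 0},
    {"x": 0, "y": 0, "z": 0, "spin": 0},
    {"x": 0, "y": 0, "z": 0, "spin": 0},
    {"x": 0, "y": 0, "z": 0, "spin": 0},
    {"x": 0, "y": 0, "z": 0, "spin": 0},
    {"x": 0, "y": 0, "z": 0, "spin": 0},
    {"x": 0, "y": 0, "z": 0, "spin": 0},
    {"x": 0, "y": 0, "z": 0, "spin": 0},
  ],
  grip=15,
)

```text
time_s: 12.45
position: [0.5267, -0.4567, 0.0269]
tcp_rot: [[0.88, 0.026, -0.473], [0.473, 0.014, 0.881], [0.03, -1.0, 0.001]]
force: [-0.1, 0.2, -0.1]
opening: 0.254
```

Opening is 0.254 (22 mm), so the block is held. I lift, and look.

Emit:
apply_moves(
  steps=[
    {"x": 0, "y": 0, "z": 10, "spin": 0},
    {"x": 0, "y": 0, "z": 30, "spin": 0},
    {"x": 0, "y": 0, "z": 45, "spin": 0},
    {"x": 0, "y": 0, "z": 40, "spin": 0},
    {"x": 0, "y": 0, "z": 5, "spin": 0},
    {"x": 0, "y": 0, "z": 0, "spin": 0},
  ],
)

```text
time_s: 13.05
position: [0.5244, -0.4532, 0.1593]
tcp_rot: [[0.881, 0.021, -0.473], [0.473, 0.021, 0.881], [0.029, -1.0, 0.009]]
force: [-0.7, 0.6, -2.5]
opening: 0.251
```

```bash
python3 snap.py w12
```

```text
[ 0.52461798 -0.45337783  0.15908415] [-0.08985596 -0.10876049 -0.97374035] [-171.3 -499.6  159.1] 0.2515765220513817
[0.88077915 0.4726257  0.02920678] 28.217987354327537 [-50.8  39.9  75.1   1.9  65.1 -79.8]
block top,tip [[249.74030867 191.7186595 ]
 [248.93702605 105.14174112]]
```

View pics/w12.png

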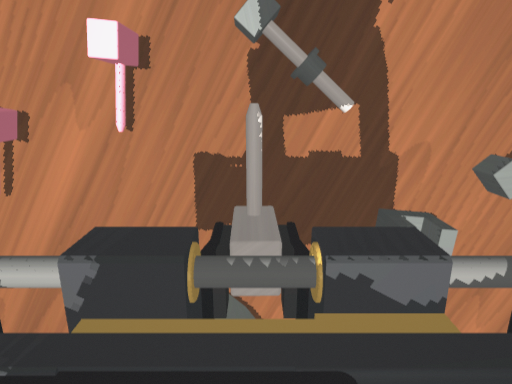

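```bash
cat > tool.py <<'E'
from cf import *
import pickle
def toolpt(p,uv,R,P,ty):
    o,d=ray(p,uv); o=R.T@(o-P); d=R.T@d; return o+d*(ty-o[1])/d[1]
if __name__=='__main__':
    s=read_state(); R,P=s['tcp_rot'],s['position']
    p=pickle.load(open('w12.pkl','rb'))
    print('tip tool',toolpt(p,(254,105),R,P,.013)); print('rodroot',toolpt(p,(254,213),R,P,.013-.004))
    p=pickle.load(open('w7.pkl','rb')); X=onz(p,(228,99.5),.104); print('staple w7',X,c2(X))
E
python3 tool.py
```

```text
tip tool [-0.00077013  0.013       0.06762866]
rodroot [-0.00069541  0.009       0.01513721]
staple w7 [0.51278625 0.05230717 0.104     ] [-78.1  -2.4 104. ]
```

Emit:
apply_moves(
  steps=[
    {"x": 1, "y": 30, "z": 0, "spin": -0.03},
    {"x": 1, "y": 40, "z": 0, "spin": -0.03},
    {"x": 1, "y": 40, "z": 0, "spin": -0.03},
    {"x": 1, "y": 40, "z": 0, "spin": -0.03},
    {"x": 1, "y": 40, "z": 0, "spin": -0.03},
    {"x": 1, "y": 40, "z": 0, "spin": -0.03},
    {"x": 1, "y": 40, "z": 0, "spin": -0.03},
    {"x": 1, "y": 40, "z": 0, "spin": -0.03},
    {"x": 1, "y": 30, "z": 0, "spin": -0.02},
    {"x": 1, "y": 20, "z": 0, "spin": -0.02},
    {"x": 0, "y": 0, "z": 0, "spin": 0},
    {"x": 0, "y": 0, "z": 0, "spin": 0},
  ],
)

```text
time_s: 14.3
position: [0.518, -0.0742, 0.1352]
tcp_rot: [[0.981, -0.009, -0.195], [0.195, 0.038, 0.98], [-0.001, -0.999, 0.039]]
force: [0.2, 0.1, -1.6]
opening: 0.253
```

```bash
python3 snap.py w13
```

```text
[ 0.51774026 -0.074281    0.13514488] [-0.23329989  0.57899753 -2.3367361 ] [ -99.5 -127.3  135.1] 0.25067601059689254
[ 0.98097748  0.19411446 -0.0016609 ] 11.19301296581893 [-21.5  30.8 101.2   2.4  49.3 -34.3]
block top,tip [[184.19428726 571.97365123]
 [169.76230224 482.19057542]]
```

View pics/w13.png

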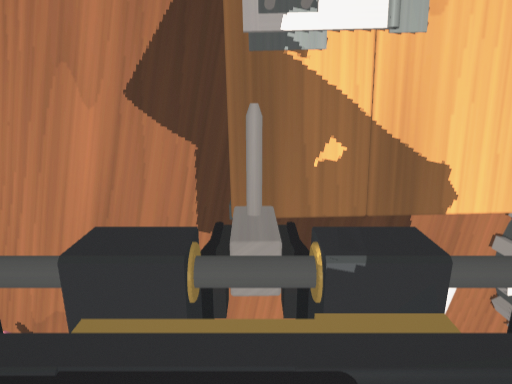

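Emit:
apply_moves(
  steps=[
    {"x": 10, "y": 2, "z": 0, "spin": 0.008},
    {"x": 10, "y": 2, "z": 0, "spin": 0.006},
    {"x": 0, "y": 0, "z": 0, "spin": 0},
    {"x": 0, "y": 0, "z": 0, "spin": 0},
  ],
)

```text
time_s: 14.75
position: [0.5407, -0.0737, 0.1341]
tcp_rot: [[0.979, -0.009, -0.205], [0.205, 0.037, 0.978], [-0.001, -0.999, 0.038]]
force: [0.1, -0.5, -1.5]
opening: 0.251
```

```bash
python3 snap.py w14; python3 - <<'E'
from cf import *
import pickle
s=read_state(); R,P=s['tcp_rot'],s['position']; print(R.round(3))
print('tip',c2(P+R@[-.0008,.013,.0676]),'root',c2(P+R@[-.0007,.013,.0126]))
E
```

```text
[ 0.54090477 -0.07383093  0.13422534] [ 1.09097362  0.13249896 -1.03715875] [ -76.7 -131.6  134.2] 0.25132454834483525
[ 9.78797910e-01  2.04827977e-01 -3.89113272e-04] 11.819430082764598 [-20.5  32.2  98.1   2.3  50.9 -33.8]
block top,tip [[156.90770471 569.55356191]
 [144.59129449 479.26230159]]
[[ 0.979 -0.008 -0.205]
 [ 0.205  0.037  0.978]
 [-0.    -0.999  0.038]]
tip [-77.3 -63.6 123.8] root [ -77.4 -118.5  121.7]
```

View pics/w14.png

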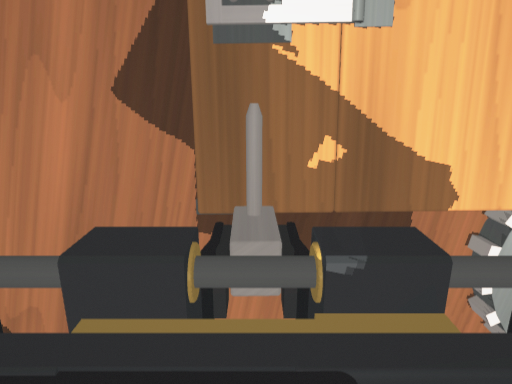

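Rod tip (254,105) lines up with the staple plate's centre column (~252). I advance a little and lower to deck level.

Emit:
apply_moves(
  steps=[
    {"x": -2, "y": 10, "z": 0, "spin": 0.002},
    {"x": -3, "y": 10, "z": 0, "spin": 0},
    {"x": 0, "y": 0, "z": 0, "spin": 0},
    {"x": 0, "y": 0, "z": -10, "spin": 0},
    {"x": 0, "y": 0, "z": -10, "spin": 0},
    {"x": 0, "y": 0, "z": -4, "spin": 0},
    {"x": 0, "y": 0, "z": 0, "spin": 0},
    {"x": 0, "y": 0, "z": 0, "spin": 0},
  ],
)

```text
time_s: 15.6
position: [0.5339, -0.0517, 0.1077]
tcp_rot: [[0.978, -0.01, -0.207], [0.207, 0.038, 0.978], [-0.002, -0.999, 0.039]]
force: [-0.4, 0.0, -2.0]
opening: 0.254
```

```bash
cat > st.py <<'E'
from cf import *
s=read_state(); R,P=s['tcp_rot'],s['position']; print(R.round(3).tolist(),s['force'])
print('tcp',c2(P),'tip',c2(P+R@[-.0008,.013,.0676]),'root',c2(P+R@[-.0007,.013,.0126]),'rear bottom',c2(P+R@[0,.027,-.013]))
E
python3 snap.py w15; python3 st.py; python3 - <<'E'
from h import *
a=imaging.capture('scene'); crop(a,(225,110,150,120),5,'pics/sc15.png')
E
```

```text
[ 0.53386496 -0.05172232  0.10771488] [ 0.11046339  0.75308267 -1.70067585] [ -79.  -108.5  107.7] 0.25162670246763885
[ 0.97836722  0.20686126 -0.00245215] 11.938513411215757 [-18.5  34.1 100.4   2.5  46.8 -32.2]
block top,tip [[151.96208145 625.85912726]
 [139.39169222 526.32076829]]
[[0.978, -0.01, -0.207], [0.207, 0.038, 0.978], [-0.002, -0.999, 0.039]] [ 0.11046339  0.75308267 -1.70067585]
tcp [ -79.  -108.5  107.7] tip [-79.8 -40.5  97.4] root [-79.7 -95.4  95.2] rear bottom [ -79.1 -120.5   80.2]
```

View pics/w15.png

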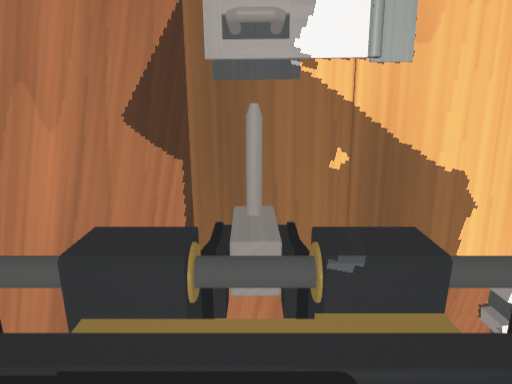

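View pics/sc15.png

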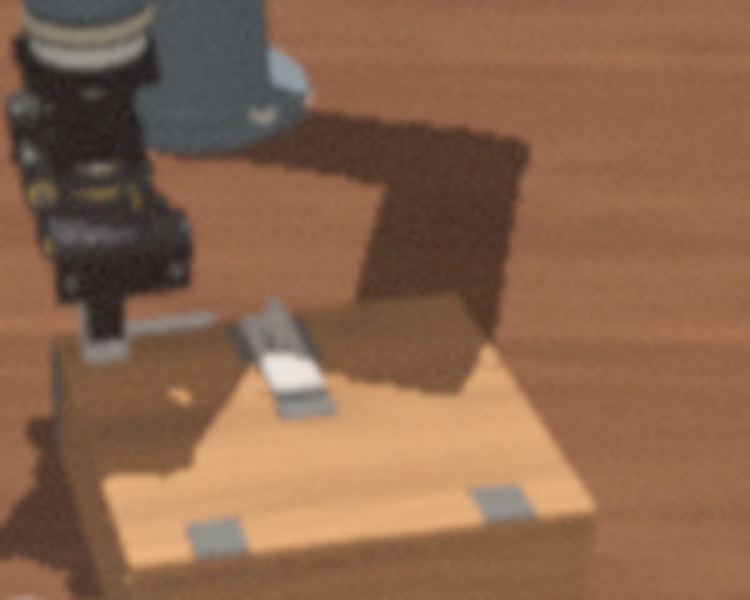

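Emit:
apply_moves(
  steps=[
    {"x": 0, "y": 0, "z": -4, "spin": 0},
    {"x": 0, "y": 0, "z": 0, "spin": 0},
    {"x": -1, "y": 8, "z": 0, "spin": 0},
    {"x": -1, "y": 8, "z": 0, "spin": 0},
    {"x": 0, "y": 0, "z": 0, "spin": 0},
  ],
)

```text
time_s: 16.2
position: [0.5324, -0.0349, 0.1043]
tcp_rot: [[0.979, -0.008, -0.206], [0.206, 0.037, 0.978], [-0.001, -0.999, 0.038]]
force: [-0.8, -0.5, -1.9]
opening: 0.248
```

```bash
python3 snap.py w16; python3 st.py
```

```text
[ 0.53258576 -0.03523347  0.10434102] [ 0.37338669 -0.18151377 -2.53730919] [-76.9 -92.1 104.3] 0.2474863014495188
[ 9.78560074e-01  2.05961445e-01 -2.55756375e-04] 11.885787321676931 [-16.9  34.2 101.    2.6  45.8 -30.6]
block top,tip [[150.30654961 643.64047657]
 [137.69415962 543.31261423]]
[[0.979, -0.008, -0.206], [0.206, 0.037, 0.978], [-0.0, -0.999, 0.038]] [ 0.37338669 -0.18151377 -2.53730919]
tcp [-76.9 -92.1 104.3] tip [-77.6 -24.1  93.9] root [-77.5 -79.1  91.8] rear bottom [ -76.9 -104.1   76.9]
```

View pics/w16.png

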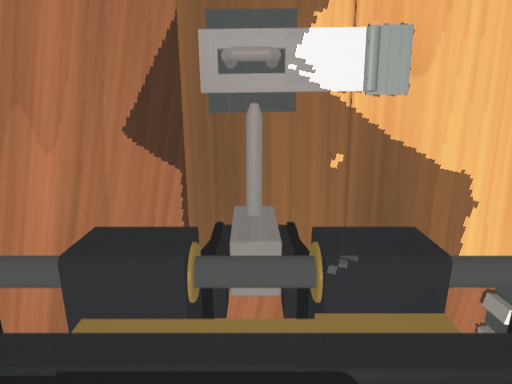

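Emit:
apply_moves(
  steps=[
    {"x": -2, "y": 0, "z": -1, "spin": 0},
    {"x": -1, "y": 7, "z": 0, "spin": 0},
    {"x": -2, "y": 7, "z": 0, "spin": 0},
    {"x": 0, "y": 0, "z": 0, "spin": 0},
  ],
)

```text
time_s: 16.65
position: [0.5272, -0.02, 0.1034]
tcp_rot: [[0.979, -0.008, -0.206], [0.206, 0.037, 0.978], [-0.0, -0.999, 0.038]]
force: [0.3, -1.1, -1.8]
opening: 0.251
```

```bash
python3 snap.py w17; python3 st.py
```

```text
[ 0.52761507 -0.02040423  0.10356405] [ 0.09469141  0.27256278 -2.84724937] [-78.6 -76.6 103.6] 0.24934019526057635
[9.78535054e-01 2.06079226e-01 7.06990713e-04] 11.892686227498704 [-15.4  34.  102.    2.7  45.  -29.3]
block top,tip [[153.28324895 656.12466181]
 [140.57539244 555.93664509]]
[[0.979, -0.007, -0.206], [0.206, 0.036, 0.978], [0.001, -0.999, 0.037]] [ 0.09469141  0.27256278 -2.84724937]
tcp [-78.6 -76.6 103.6] tip [-79.3  -8.6  93.1] root [-79.3 -63.5  91. ] rear bottom [-78.6 -88.6  76.1]
```

View pics/w17.png

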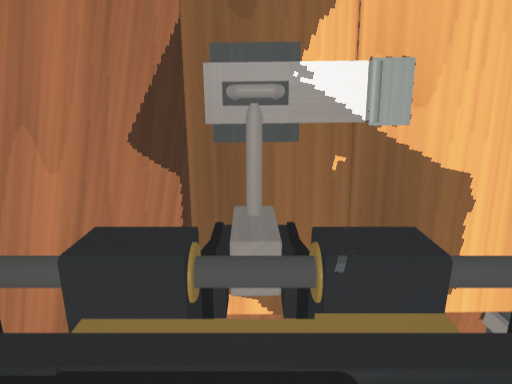

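The rod tip (254,105) is centred on the loop (225–285, y 91). I push it in.

Emit:
apply_moves(
  steps=[
    {"x": -2, "y": 8, "z": 0, "spin": 0},
    {"x": -2, "y": 8, "z": 0, "spin": 0},
    {"x": -2, "y": 8, "z": 0, "spin": 0},
    {"x": 0, "y": 0, "z": 0, "spin": 0},
  ],
)

```text
time_s: 17.1
position: [0.5211, 0.0056, 0.1036]
tcp_rot: [[0.979, -0.007, -0.206], [0.206, 0.036, 0.978], [0.001, -0.999, 0.037]]
force: [-0.1, -0.7, -1.4]
opening: 0.251
```

```bash
python3 snap.py w18; python3 st.py
```

```text
[0.5215025  0.0051667  0.10362712] [ 0.39499372  0.26444979 -2.35161106] [-79.3 -50.3 103.6] 0.24883443907249397
[0.97860789 0.20572988 0.00134662] 11.872239606143696 [-12.9  33.6 103.    2.8  44.2 -26.7]
block top,tip [[156.04194211 674.31523877]
 [143.3370906  574.91267404]]
[[0.979, -0.006, -0.206], [0.206, 0.036, 0.978], [0.001, -0.999, 0.037]] [ 0.39499372  0.26444979 -2.35161106]
tcp [-79.3 -50.3 103.6] tip [-80.   17.7  93.1] root [-80.  -37.3  91.1] rear bottom [-79.3 -62.3  76.2]
```

View pics/w18.png

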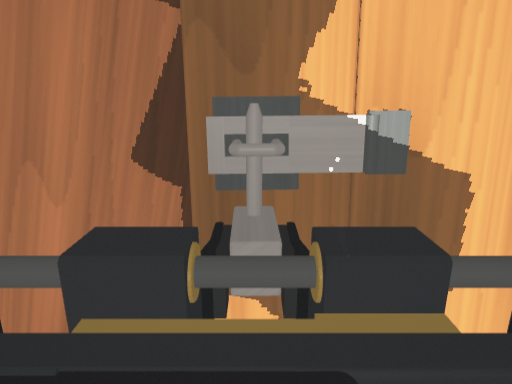

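The rod now passes beneath the loop bar at (254,148), with no side force. I continue until the block meets the hasp.

Emit:
apply_moves(
  steps=[
    {"x": -1, "y": 6, "z": 0, "spin": 0},
    {"x": -1, "y": 5, "z": 0, "spin": 0},
    {"x": 0, "y": 3, "z": 0, "spin": 0},
    {"x": 0, "y": 0, "z": 0, "spin": 0},
  ],
)

```text
time_s: 17.55
position: [0.5197, 0.0202, 0.1037]
tcp_rot: [[0.979, -0.005, -0.206], [0.206, 0.036, 0.978], [0.002, -0.999, 0.036]]
force: [-0.2, -0.7, -1.6]
opening: 0.255
```

```bash
python3 snap.py w19; python3 st.py
```

```text
[0.51981264 0.0199792  0.10372114] [ 0.04932026 -0.67203833 -1.82509276] [-77.9 -35.5 103.7] 0.25180273781274337
[0.97864068 0.20556738 0.00211708] 11.862741780911922 [-11.3  33.5 103.3   2.8  44.  -25.2]
block top,tip [[155.38361228 683.42462256]
 [142.76947841 584.65171547]]
[[0.979, -0.005, -0.206], [0.206, 0.036, 0.978], [0.002, -0.999, 0.036]] [ 0.04932026 -0.67203833 -1.82509276]
tcp [-77.9 -35.5 103.7] tip [-78.6  32.5  93.2] root [-78.6 -22.4  91.2] rear bottom [-77.9 -47.5  76.3]
```

View pics/w19.png

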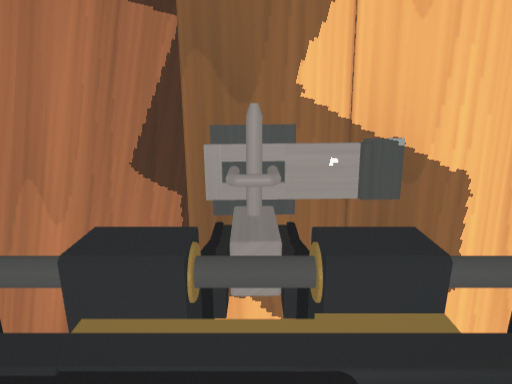

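Emit:
apply_moves(
  steps=[
    {"x": -1, "y": 3, "z": 0, "spin": 0},
    {"x": 0, "y": 2, "z": 0, "spin": 0},
    {"x": 0, "y": 0, "z": 0, "spin": 0},
  ],
)

```text
time_s: 17.9
position: [0.5189, 0.0241, 0.1037]
tcp_rot: [[0.978, -0.005, -0.206], [0.206, 0.034, 0.978], [0.002, -0.999, 0.034]]
force: [0.4, -1.1, -1.8]
opening: 0.257
```

```bash
python3 snap.py w20; python3 st.py
```

```text
[0.51886885 0.02413428 0.10372314] [-0.30186564 -2.05414879 -1.78021932] [-78.  -31.2 103.7] 0.2523455115542468
[0.9785133  0.206176   0.00178013] 11.898368882423538 [-10.8  33.4 103.4   2.7  43.8 -24.6]
block top,tip [[155.58858017 684.24023006]
 [143.05274374 586.06171269]]
[[0.979, -0.005, -0.206], [0.206, 0.034, 0.978], [0.002, -0.999, 0.034]] [-0.30186564 -2.05414879 -1.78021932]
tcp [-78.  -31.2 103.7] tip [-78.7  36.8  93. ] root [-78.6 -18.2  91.2] rear bottom [-77.9 -43.3  76.3]
```

View pics/w20.png

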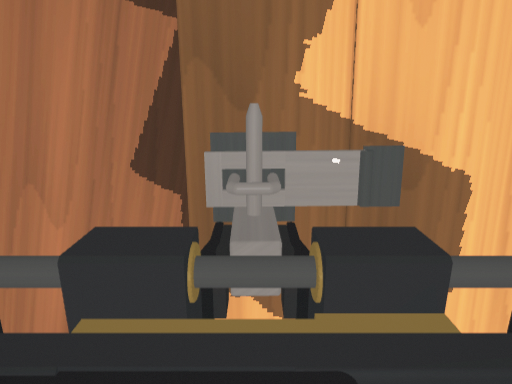

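The block is against the hasp (force y −2 N; rod past the loop at (254,187)). I set it down and open.

Emit:
apply_moves(
  steps=[
    {"x": 0, "y": 0, "z": -1, "spin": 0},
    {"x": 0, "y": 0, "z": -1, "spin": 0},
    {"x": 0, "y": 0, "z": 0, "spin": 0},
  ],
)

```text
time_s: 18.25
position: [0.5192, 0.0241, 0.102]
tcp_rot: [[0.979, -0.005, -0.205], [0.205, 0.035, 0.978], [0.003, -0.999, 0.035]]
force: [-0.4, -1.3, -0.0]
opening: 0.251
```

Emit:
apply_moves(
  steps=[
    {"x": 0, "y": 0, "z": 0, "spin": 0},
    {"x": 0, "y": 0, "z": 0, "spin": 0},
    {"x": 0, "y": 0, "z": 0, "spin": 0},
    {"x": 0, "y": 0, "z": 0, "spin": 0},
  ],
  grip=48,
)

```text
time_s: 18.65
position: [0.5199, 0.0246, 0.1024]
tcp_rot: [[0.979, -0.003, -0.204], [0.204, 0.035, 0.978], [0.004, -0.999, 0.035]]
force: [0.2, 0.0, 0.6]
opening: 0.511
```

```bash
python3 snap.py w21; python3 st.py
```

```text
[0.51988903 0.02457336 0.10239141] [-0.42620333  0.29725952 -0.24245601] [-76.9 -31.  102.4] 0.5249615969243174
[0.97892321 0.20418128 0.00439849] 11.781691542968948 [-10.8  33.6 103.4   2.8  43.6 -24.6]
block top,tip [[154.82921751 688.38625019]
 [142.03427685 589.41832296]]
[[0.979, -0.003, -0.204], [0.204, 0.035, 0.978], [0.004, -0.999, 0.035]] [-0.42620333  0.29725952 -0.24245601]
tcp [-76.9 -31.  102.4] tip [-77.4  37.   91.8] root [-77.5 -18.   89.8] rear bottom [-76.8 -43.   75. ]
```

View pics/w21.png

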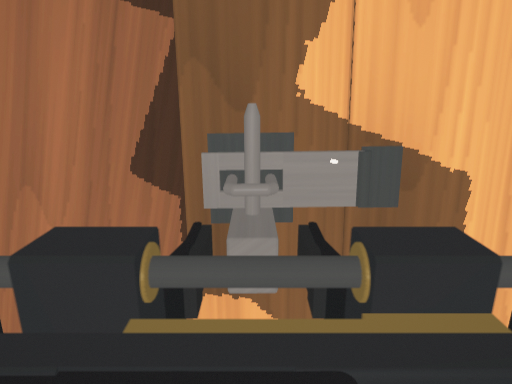

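The jaws are clear of the block on both sides, with the rod in the loop. I go straight up, then back, and check.

Emit:
apply_moves(
  steps=[
    {"x": 0, "y": 0, "z": 15, "spin": 0},
    {"x": 0, "y": -1, "z": 30, "spin": 0},
    {"x": 0, "y": -1, "z": 40, "spin": 0},
    {"x": 5, "y": -20, "z": 30, "spin": 0},
    {"x": 0, "y": -30, "z": 10, "spin": 0},
    {"x": 0, "y": -30, "z": 0, "spin": 0},
    {"x": 0, "y": 0, "z": 0, "spin": 0},
  ],
)

```text
time_s: 19.4
position: [0.5239, -0.0588, 0.2325]
tcp_rot: [[0.978, -0.003, -0.207], [0.207, 0.034, 0.978], [0.004, -0.999, 0.034]]
force: [0.6, 0.7, -0.4]
opening: 0.547
```

```bash
python3 snap.py w22; python3 - <<'E'
from h import *
a=imaging.capture('scene'); crop(a,(225,110,150,120),5,'pics/sc22.png'); crop(a,(0,0,512,384),1,'pics/scene22.png')
E
```

```text
[ 0.52339888 -0.05719332  0.23230478] [-0.14448885 -0.38406628 -0.12459176] [ -90.4 -111.7  232.3] 0.549650660882592
[0.97817649 0.20775307 0.00306977] 11.990766204050125 [-19.5  22.7  95.7   2.1  62.5 -32.5]
block top,tip [[188.84921655 476.56316269]
 [177.74267803 410.66611475]]
```

View pics/w22.png

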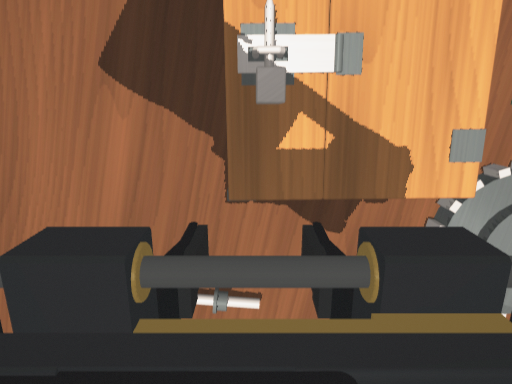

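View pics/sc22.png

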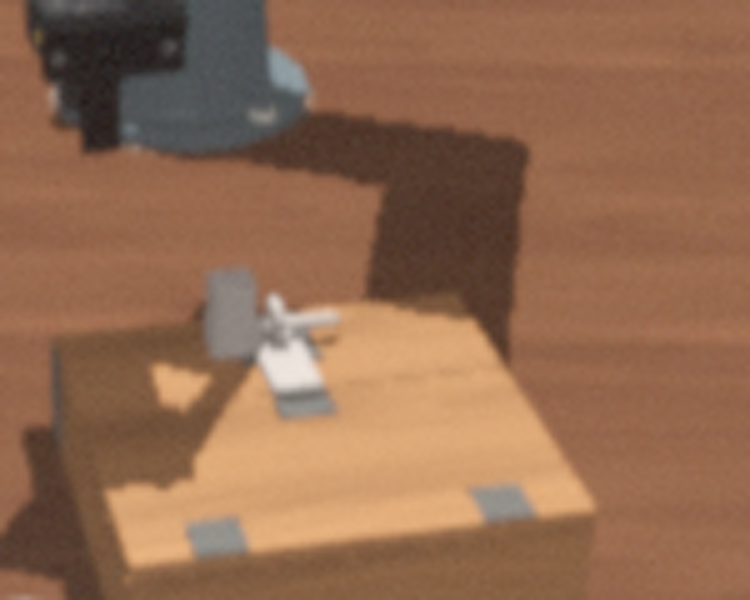

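```bash
python3 - <<'E'
from cf import *
import pickle
p=pickle.load(open('w21.pkl','rb'))
for n,uv,z in [('tip',(252,104),.089),('loop',(251,187.5),.103),('hasp near',(252,208),.080),('hasp far',(252,151.5),.080),('rod at block',(252,214),.093)]: print(n,c2(onz(p,uv,z)))
p=pickle.load(open('w22.pkl','rb'))
for n,uv,z in [('tip',(270,0),.089),('loop',(269,49.5),.103),('hasp near',(262,72),.080),('hasp far',(262,34),.080),('block top front',(270,66.5),.125),('block top rear',(270,103),.125)]: print(n,c2(onz(p,uv,z)))
s=load('pics/scene0.png').astype(int);t=load('pics/scene22.png').astype(int)
d=(abs(s-t).sum(2)>90).astype(np.uint8); n,l,st,c=cv2.connectedComponentsWithStats(d)
print([x.tolist() for x in st[1:] if x[4]>25])
E
```

```text
tip [-78.   37.1  89. ]
loop [-78.6  -0.7 103. ]
hasp near [-78.2 -17.4  80. ]
hasp far [-78.1  13.3  80. ]
rod at block [-78.2 -16.7  93. ]
tip [-77.8  36.6  89. ]
loop [-78.8  -2.4 103. ]
hasp near [-83.6 -16.8  80. ]
hasp far [-83.8  13.3  80. ]
block top front [-78.9 -17.5 125. ]
block top rear [-78.6 -43.3 125. ]
[[211, 0, 11, 18, 89], [221, 0, 39, 14, 249], [417, 0, 8, 5, 29], [425, 0, 48, 100, 2016], [308, 6, 28, 82, 1512], [247, 11, 20, 37, 281], [222, 26, 26, 28, 267], [277, 26, 7, 12, 48], [283, 41, 8, 8, 37], [243, 51, 16, 10, 65], [271, 50, 32, 15, 358], [230, 63, 25, 14, 174], [224, 72, 38, 67, 1163], [427, 74, 25, 5, 51], [278, 110, 177, 67, 2763], [274, 132, 69, 76, 1590], [242, 139, 26, 9, 114], [236, 168, 64, 50, 1338], [107, 182, 30, 17, 157], [223, 195, 24, 38, 390]]
```

View pics/scene22.png

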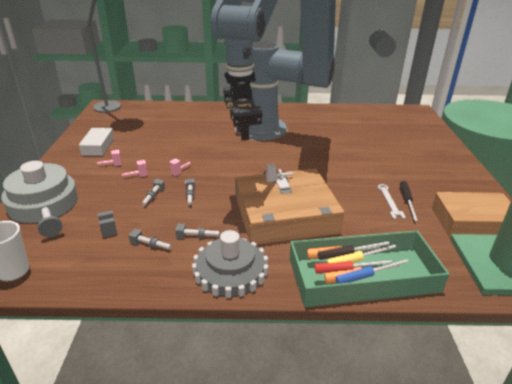

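```bash
python3 -c "
from rig import job
print(job.hand_in())"
```

```text
the job is handed in; nothing more can be done
None
```

The chest is shut, the hasp lies flat over the staple, and the steel pin is through the loop. The robot has let go, and I handed the job in at about 19.5 s of the 59 s allowed. No verdict came back.

- **Lid:** I pressed it down until it stopped, with the fingertips at about 75 mm height and 12 N of force.
- **Hasp:** I pushed it forward from behind, then pressed it down until it stopped at about 80 mm and 11 N. The wrist view shows it flat, with the staple standing up through its slot.
- **Pin:** I pushed it in from the chest's −y side until the block met the hasp, with about 2 N of contact. In the last wrist views the tip is about 39 mm past the loop's centre and the shoulder about 15 mm short. The rod is within about 1 mm of the loop's centre line in x. I did not measure the rod's final height: the scene picture shows the block standing upright on the deck.
- **Other things on the bench:** comparing the first and last scene pictures, the T-bolts, spanner, screwdriver, V-block and pink pins are where they started. The changes are the arm, its shadow, the chest area and the spot the pin came from.
- **Disagreement:** the wrist camera put the staple about 2 mm away from where the fixed cameras did, in both x and y. I lined up the rod using the wrist view alone, since its error affects the pin and staple alike. The tool also leaned about 2° while inserting.

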